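# Draw the reamer from its drip stand and hold it tipped over the pitcher

### The arm

A 7-joint arm with a two-finger parallel gripper is mounted at the origin on the work surface. World frame = base frame: x ahead of the robot, y to its left, z up, the work surface at z = 0. Lengths are in m, angles in rad, forces in N, time in s.
With the tool pointing down it reaches from about 0.425 to 0.875 m from the base axis. Payload 4.7 kg.
Tool frame: the origin (TCP) lies midway between the tips of the shut fingers; the grasp point (between the pads) lies 19 mm behind it; z points along the fingers, y is the direction in which the jaws open and shut (so a half turn about z gives the same grasp; the last joint's range is limited). The gripper opens to 87 mm and grips with 3 to 60 N. Pads are 19 mm wide; open, the fingers measure 117 mm over their backs; the gripper's body (75 mm by 190 mm) begins 51 mm behind the grasp point.
Start: joints at [0.014, 0.321, -0.07, 1.45, 0.023, 1.371, -0.057], TCP at [0.65, -0, 0.223] pointing down, gripper open.
Joint ranges: [-2.86, 2.86], [-0.3, 2.09], [-1.38, 1.24], [0.06, 2.45], [-1.56, 4.7], [0.09, 2.05], [-2.69, 2.69]. Speed limits (rad/s): [2.57, 2.57, 3.14, 3.14, 3.14, 3.14, 3.14].

### API

Orientations are given as a rotation vector (axis times angle).
In Python, from bench import * gives the robot as it stands. The module is installed in compiled form; this text tells all that it offers.
- The arm moves only by the tool play_rows, never from a script. Its argument "series" is one flat list of numbers, 7 for each row, row after row: the opening in per cent of the stroke, from 0 (shut) to 100 (fully open), then the shift along the tool's x, y, z in m, then the turn, a rotation vector about the tool's x, y, z in degrees. In form: [fingers, tx, ty, tz, rx, ry, rz, fingers, tx, ty, tz, rx, ry, rz, ...]. A call has 1 to 10 rows; each row is the pose to reach, as a shift and turn from the pose commanded when the call began, along the tool's axes at that moment; what a row does not reach only later rows make up. A row lasts 1/12 s, in which the tool goes at most 41.7 mm and 7.16 degrees, less where a joint would pass 70% of its speed; a pose out of reach is approached as far as the arm can. A call with a gripper value outside its range is refused whole. The fingers move at their own pace and stop on an object; "force" is the grip in N (left out, the last holds). Time passes only in rows, so rows that repeat a pose let the fingers close. It gives the time, the measured TCP pose, the force and the opening at its end, in the units of the state.
- get_state(): the state, without advancing time (a new reading comes with each control period).
- get_image(name): name is "scene" or "side" or "wrist"; returns a dict with "frame" (480x640x3 uint8, red, green, blue), "fx", "fy", "cx", "cy" (pixels), "R" (3x3) and "t" (3): a world point X has camera coordinates R X + t. Camera axes: x right, y down, z forward; pixel columns grow to the right and rows downward; lengths in m; the calibration is good to about 2 mm. A picture is of the moment at which its call begins. There is no depth.
- close_job(): hands the job in, once; it reports no verdict.
The state is a dict: "time": time; "joint_positions": joint angles; "qd": joint speeds; "joint_torque": joint torques, N m; "position": TCP position; "tool_rot": TCP orientation; "ft_force": force on the tool from outside, world axes, zero at the start; "torque": the same for the moment, N m; "grip_width": opening from 0.0 (shut) to 1.0 (fully open).
Only numpy, scipy, OpenCV 4.12 (cv2) and the standard library are available. Lean on these libraries where they do the work, as an engineer would, in place of code of your own. Each camera call takes 0.05 s, during which the arm holds its last target.

### The job

Take the white ceramic reamer by its handle, draw it upright out of the forked drip stand through the open side of the slot (its collar is caught under the upper fork, so it cannot be lifted straight up), then carry it to the glass pitcher and tip it about half-way from upright to level, nose down, so that the nose hangs a few centimetres above the middle of the pitcher's mouth. Finish while still holding it there, raised and still, touching neither pitcher nor stand, and leave the pitcher, squeezer, spoon, canister and bowl of lemons where they are.

Things in the scene. Friction and masses are not known exactly. Their poses are not given: they have to be found in the camera images.
- reamer_grip (a point): All-white ceramic hand reamer, 180 mm long, 0.17 kg, hanging upright, nose down: ribbed cone, collar, then a straight round handle 22 mm across and 97 mm long, a blue band near its end. This point is on the axis in the handle, 135 mm from the nose, 45 mm below the handle's end, 56 mm above the collar's middle. z runs from nose to handle end; round about z, so yaw is arbitrary.
- reamer_nose (a point): The tip of the reamer's ribbed cone, on its axis; the cone is 75 mm long and 36 mm across at its top. Axes as for reamer_grip.
- reamer_collar (a point): Centre of the reamer's round collar (60 mm across, 8 mm thick), on the axis 79 mm from the nose. Axes as for reamer_grip.
- fork (a point): Fixed steel drip stand: two level forks, one above the other, each with a slot along this point's x, open at the -x end, closed at +x by posts; y across, z up. The slot's back is 34 mm from this point; here the collar's middle hangs when fully in, 114 mm above the stand's foot. As found the reamer is 0 to 12 mm from it towards -x. Foot 125 by 100 mm; nothing of the stand is more than 17 mm above this point.
- fork_mouth (a point): Middle of the open end of the slots, between the prong ends, 50 mm from fork along -x, same height and axes. Lower fork: top 4 mm below this, slot 42 mm wide, the collar rests on it. Upper fork: 12 to 17 mm above this, slot 32 mm wide, the handle passes through it; so the collar has 8 mm of play up and down. Prongs span 78 mm outside. The collar is clear when its centre is 30 mm beyond this towards -x.
- pitcher_mouth (a point): Clear glass pitcher, loose, standing on the tray, 0.65 kg, 130 mm high, straight upper wall 104 mm across outside, mouth 96 mm across inside; this point is the centre of the mouth, level with the rim. z up; a bar handle stands out to 93 mm on its +y side, a small spout on its -x side.
- tray: Fixed wooden tray on the counter, 440 mm (x) by 680 mm (y), its floor 10 mm and its rim 22 mm above the counter; origin under its centre. Everything but the bowl of lemons stands on it.
- squeezer: Hinged cast aluminium citrus squeezer lying on the tray, 250 mm long along its x, 72 mm wide, about 50 mm high; origin at its underside near the middle. To be left alone.
- spoon_mid (a point): Bamboo spoon, 250 mm long, lying along its x axis near the far edge of the tray; this point is about half-way along it, 5 mm above its underside. To be left alone.
- canister: Small steel canister with a spring clip latch, 66 mm across, 74 mm high, on the tray; origin at the centre of its underside. To be left alone.
- lemon_bowl: Blue bowl of four lemons, 170 mm across, about 111 mm high, on the counter to the left of the tray; origin at the centre of its underside. To be left alone.
Mind the look-alikes: they are no part of the job. Leave any orange or red look-alike of the part that bears pitcher_mouth alone.

How it is judged:
By the outcome, as a careful person would: the job done as asked, in the order asked, and still so for the second after the job is handed in, while the arm keeps its last pose, push and grip.
It also fails if it takes over 45 s, if anything falls off the work surface, if the arm or the gripper's body presses on something with over 40 N, if the wrist force passes 120 N, or if a joint passes its speed limit or range.

## Working session

There is one attempt and no reset: what is moved stays moved. The work goes in short steps, Python scripts to look and compute and a tool call to move; the robot and the scene stay as the last step left them, time stands still between calls to the robot, and variables do not carry over. Pictures are saved under pics/ and viewed, and the job is handed in when it is done.

Besides the shell and the picture viewer there is one more tool, called after "Emit:" as name(argument=value, ...), one argument or row to a line, values as JSON. play_rows: Moves the arm, as the interface text tells. Its arguments: {"type":"object","properties":{"series":{"type":"array"},"force":{"type":"number"}},"required":["series"]}

```bash
mkdir -p pics; python3 - <<'E'
from bench import *
import cv2
for n in ["scene","side","wrist"]:
    d=get_image(n); cv2.imwrite(f"pics/{n}0.png",d["frame"][:,:,::-1]); print(n,d["fx"],d["cx"],d["cy"],d["R"],d["t"])
print(get_state())
E
```

```text
scene 545.3525400727447 318.77297033150626 239.95639784573243 [[-0.55268581  0.8333592   0.00712982]
 [ 0.48060015  0.32570117 -0.81421265]
 [-0.6808538  -0.44657719 -0.58052297]] [ 0.20762889 -0.13709816  1.77477482]
side 614.3645931967417 322.3417485548763 239.26034169874114 [[-0.73881946 -0.67361265  0.01979424]
 [-0.49777605  0.52569075 -0.68983204]
 [ 0.45427394 -0.51951443 -0.7236988 ]] [0.39965825 0.30440004 1.745328  ]
wrist 341.2642109116849 321.8660782551535 238.93158030259474 [[ 9.99999163e-01  1.20409286e-04 -1.28849314e-03]
 [ 4.84427901e-04 -9.58101015e-01  2.86430114e-01]
 [-1.20001774e-03 -2.86430498e-01 -9.58100271e-01]] [-0.64946747 -0.03449777  0.39010047]
{'time': 0.15, 'joint_positions': array([ 0.01408211,  0.32164652, -0.07010284,  1.45137649,  0.02262898,
        1.37080835, -0.05685362]), 'qd': array([-0.00086365, -0.0027327 , -0.001489  , -0.00179789, -0.0008507 ,
        0.00133244, -0.0005561 ]), 'joint_torque': array([ 2.16972071e-04, -4.91794288e+01, -4.04079035e-01, -3.12878716e+01,
       -6.39387709e-02,  4.04033612e-02,  9.90178205e-05]), 'position': array([ 6.49586903e-01, -3.39115419e-05,  2.21726124e-01]), 'tool_rot': array([-2.22064803e+00, -2.22089493e+00,  1.72844635e-03]), 'ft_force': array([0.7566147 , 0.3111171 , 0.65550181]), 'torque': array([-0.00336825, -0.02786231,  0.01483597]), 'grip_width': 1.003029902858062}
```

View pics/scene0.png

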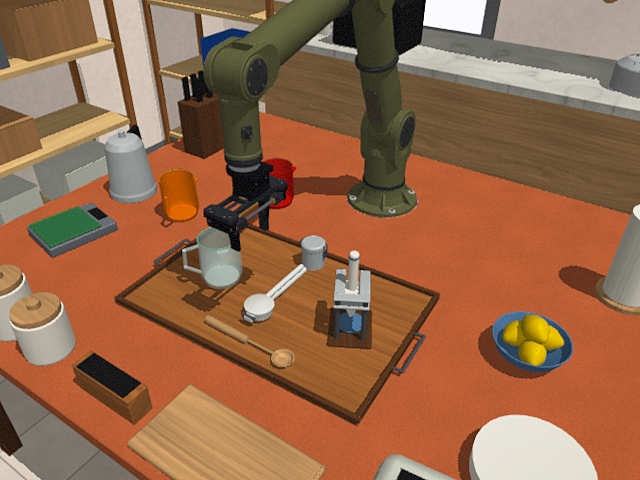

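View pics/side0.png

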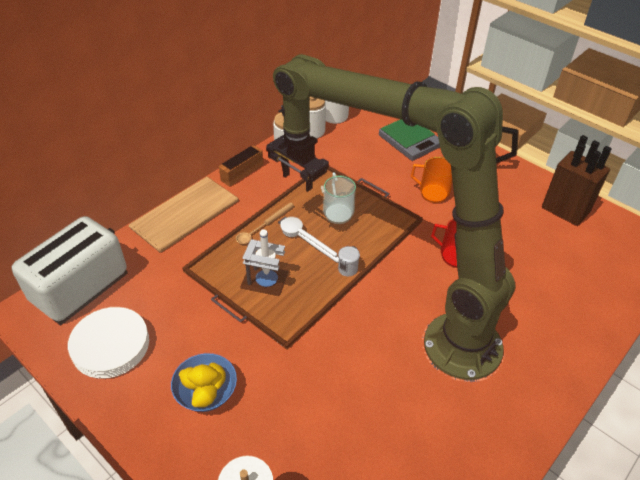

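View pics/wrist0.png

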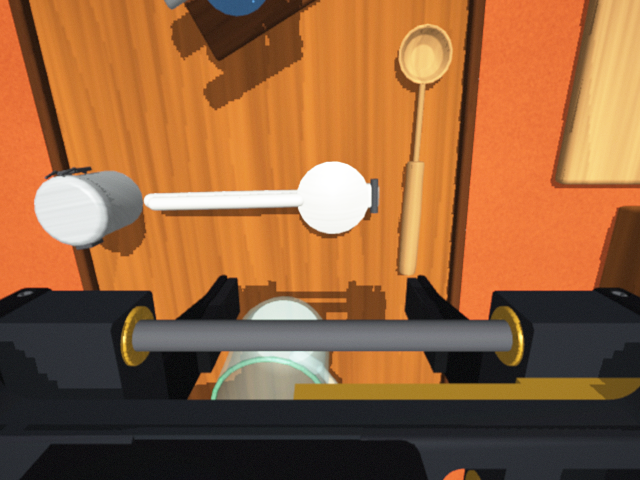

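```bash
python3 - <<'E'
import cv2
a=cv2.imread("pics/scene0.png")[230:360,300:400]; b=cv2.imread("pics/side0.png")[215:300,215:315]
c=cv2.imread("pics/scene0.png")[215:305,170:270]; d=cv2.imread("pics/side0.png")[165:235,300:380]
cv2.imwrite("pics/za.png",cv2.resize(a,None,fx=4.6,fy=4.6,interpolation=2))
cv2.imwrite("pics/zb.png",cv2.resize(b,None,fx=7,fy=7,interpolation=2))
cv2.imwrite("pics/zc.png",cv2.resize(c,None,fx=6,fy=6,interpolation=2))
cv2.imwrite("pics/zd.png",cv2.resize(d,None,fx=8,fy=8,interpolation=2))
E
```

```text
(no output)
```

View pics/za.png

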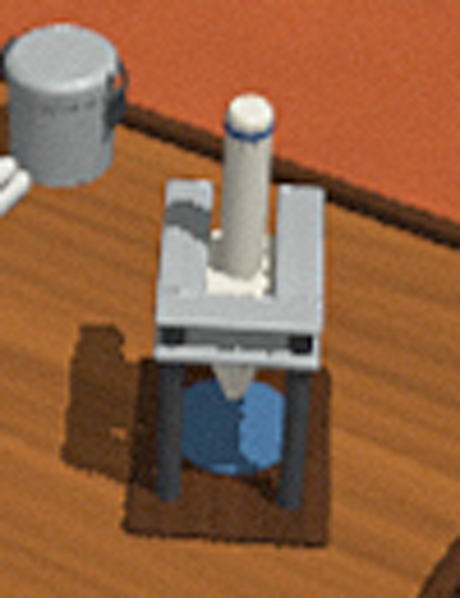

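View pics/zb.png

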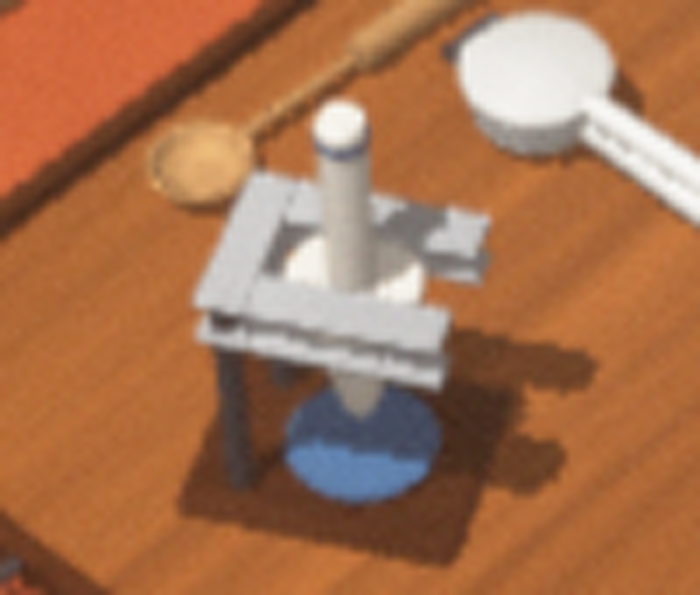

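View pics/zc.png

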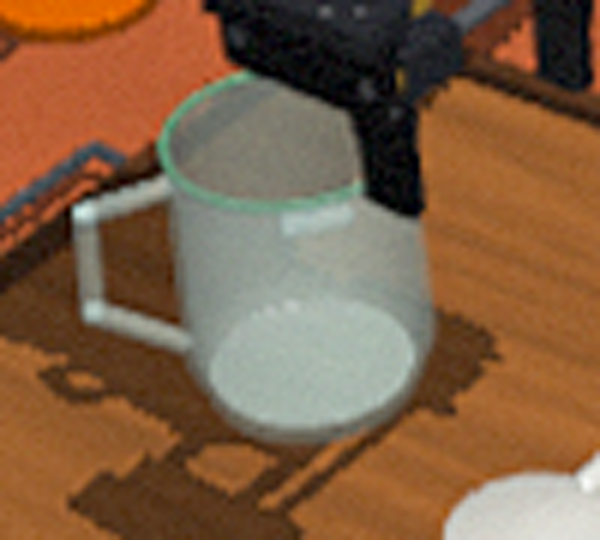

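View pics/zd.png

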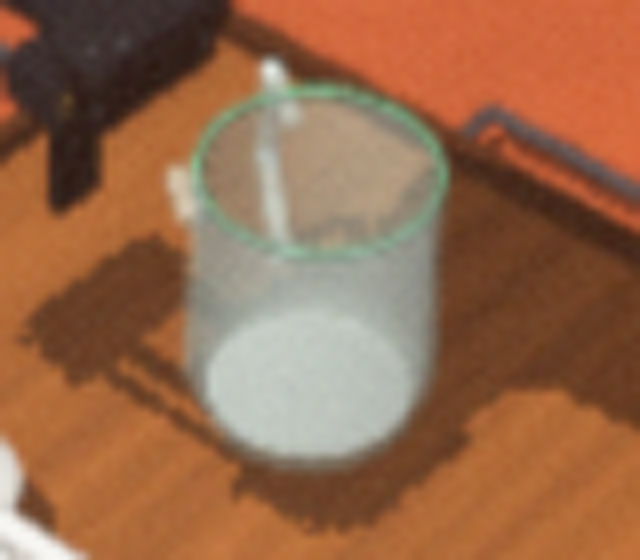

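```bash
cat > h.py <<'E'
import numpy as np, cv2
from scipy.spatial.transform import Rotation as Ro
def ray(d,u,v):
    c=np.array([(u-d["cx"])/d["fx"],(v-d["cy"])/d["fy"],1.0]); R=np.array(d["R"]); return -R.T@np.array(d["t"]), R.T@c
def onz(d,u,v,z):
    o,r=ray(d,u,v); return o+r*(z-o[2])/r[2]
def tri(d1,p1,d2,p2):
    o1,r1=ray(d1,*p1);o2,r2=ray(d2,*p2)
    s=np.linalg.lstsq(np.c_[r1,-r2],o2-o1,rcond=None)[0]; a=o1+s[0]*r1;b=o2+s[1]*r2
    return (a+b)/2,np.linalg.norm(a-b)
def proj(d,X):
    c=np.array(d["R"])@np.array(X)+np.array(d["t"]); return d["fx"]*c[0]/c[2]+d["cx"],d["fy"]*c[1]/c[2]+d["cy"]
E
python3 - <<'E'
from bench import *; from h import *
np.set_printoptions(precision=4,suppress=True)
S=get_image("scene");D=get_image("side")
z=lambda p,s,ox,oy:((p[0]+.5)/s-.5+ox,(p[1]+.5)/s-.5+oy)
A=lambda *p:z(p,4.6,300,230); B=lambda *p:z(p,7,215,215); C=lambda *p:z(p,6,170,215)
print("scene fork TL,TLi,TRi,TR,BR,BL")
for p in [(168,182),(212,182),(280,187),(324,188),(322,325),(157,320)]: print(onz(S,*A(*p),.141))
print("side fork: back far, back near, nearprong end, farprong end")
for p in [(260,175),(197,300),(449,312),(490,215)]: print(onz(D,*B(*p),.141))
# reamer top: centre of top disc, band
print("top",tri(S,A(251,108),D,B(341,117)))
print("band",tri(S,A(249,128),D,B(342,146)))
print("handlebase",tri(S,A(240,275),D,B(350,285)))
print("nose",tri(S,A(234,398),D,B(362,417)))
hsv=lambda f:cv2.cvtColor(f,cv2.COLOR_RGB2HSV)
for n,d,(x0,y0,x1,y1) in [("scene",S,(190,220,240,255)),("side",D,(315,170,365,200))]:
    h=hsv(d["frame"])[y0:y1,x0:x1]
    m=((h[...,0]>55)&(h[...,0]<95)&(h[...,1]>55)); ys,xs=np.nonzero(m)
    P=np.array([onz(d,x+x0,y+y0,.14)[:2] for x,y in zip(xs,ys)])
    M=np.c_[2*P,np.ones(len(P))]
    for _ in range(4):
        s=np.linalg.lstsq(M,(P**2).sum(1),rcond=None)[0]; r=np.sqrt(s[2]+s[:2]@s[:2])
        e=abs(np.linalg.norm(P-s[:2],axis=1)-r); k=e<.006; P=P[k];M=M[k]
    print(n,len(P),"centre",s[:2],"r",r)
# pitcher handle end in scene
print("phandle",onz(S,*C(85,212),.12))
E
```

```text
scene fork TL,TLi,TRi,TR,BR,BL
[0.5521 0.1633 0.141 ]
[0.5399 0.1814 0.141 ]
[0.5244 0.2114 0.141 ]
[0.5129 0.2298 0.141 ]
[0.602  0.2785 0.141 ]
[0.6417 0.2135 0.141 ]
side fork: back far, back near, nearprong end, farprong end
[0.6365 0.2105 0.141 ]
[0.6033 0.277  0.141 ]
[0.5232 0.2104 0.141 ]
[0.5494 0.16   0.141 ]
top (array([0.5739, 0.2185, 0.2247]), np.float64(0.0025862907303035236))
band (array([0.5726, 0.2187, 0.2109]), np.float64(0.0007421605627441729))
handlebase (array([0.575 , 0.2187, 0.124 ]), np.float64(0.001429729010511052))
nose (array([0.573 , 0.2185, 0.0407]), np.float64(0.00043388931465473393))
scene 80 centre [ 0.606  -0.1469] r 0.05102566445845051
side 11 centre [ 0.6065 -0.1499] r 0.05038366177436849
phandle [ 0.6745 -0.1995  0.12  ]
```

```bash
cat > fk.py <<'E'
import numpy as np
from scipy.optimize import least_squares
from scipy.spatial.transform import Rotation as Ro
p=np.pi/2
DH=[(0,0,.267),(-p,0,0),(p,0,.293),(p,.0525,0),(p,.0775,.3425),(p,0,0),(-p,.076,.097)]
LO=np.array([-2.86,-.3,-1.38,.06,-1.56,.09,-2.69]);HI=np.array([2.86,2.09,1.24,2.45,4.7,2.05,2.69])
TOOL=[.0,.172]; YAW=[0.]
def fk(q):
    T=np.eye(4)
    for (al,a,d),t in zip(DH,q):
        ca,sa,c,s=np.cos(al),np.sin(al),np.cos(t),np.sin(t)
        T=T@np.array([[c,-s,0,a],[s*ca,c*ca,-sa,-d*sa],[s*sa,c*sa,ca,d*ca],[0,0,0,1]])
    return T
E
python3 - <<'E'
from bench import *; from fk import *
np.set_printoptions(precision=4,suppress=True)
s=get_state();T=fk(s["joint_positions"]);R=Ro.from_rotvec(s["tool_rot"]).as_matrix()
print(T);print(R);print(T[:3,:3].T@(s["position"]-T[:3,3]));print(T[:3,:3].T@R)
E
```

```text
[[ 0.9713 -0.0068 -0.2377  0.5352]
 [-0.0038 -0.9999  0.0131 -0.0247]
 [-0.2378 -0.0119 -0.9713  0.3402]
 [ 0.      0.      0.      1.    ]]
[[-0.0001  1.     -0.0009]
 [ 1.      0.0001 -0.0001]
 [-0.0001 -0.0009 -1.    ]]
[ 0.1393 -0.024   0.0879]
[[-0.0038  0.9715  0.2369]
 [-0.9999 -0.0068  0.0119]
 [ 0.0132 -0.2368  0.9715]]
```

Emit:
play_rows(
  series=[100,0.02,0,-0.03,0,0,7,100,0.05,-0.015,-0.05,0,0,14,100,0.08,-0.025,-0.05,0,0,21,100,0.11,-0.035,-0.05,0,0,28,100,0.14,-0.045,-0.05,0,0,35,100,0.17,-0.055,-0.05,0,0,42,100,0.19,-0.065,-0.05,0,0,49,100,0.21,-0.072,-0.05,0,0,56,100,0.218,-0.076,-0.05,0,0,63,100,0.218,-0.076,-0.05,0,0,70],
  force=40,
)

```text
time: 1.08
position: [0.5721, 0.2221, 0.2725]
tool_rot: [-3.092, -0.545, 0.001]
ft_force: [0.0, 0.7, -0.4]
grip_width: 0.999
```

```bash
python3 - <<'E'
from bench import *; from h import *
np.set_printoptions(precision=4,suppress=True)
s=get_state(); print({k:s[k] for k in("time","position","joint_positions","ft_force","grip_width")}); print(Ro.from_rotvec(s["tool_rot"]).as_matrix())
for n in ["scene","side","wrist"]:
    d=get_image(n); cv2.imwrite(f"pics/{n}1.png",d["frame"][:,:,::-1])
    if n=="wrist":
        for z in (.225,.141): print(z,proj(d,(.574,.2185,z)))
a=cv2.imread("pics/scene1.png")[180:340,280:420]; b=cv2.imread("pics/side1.png")[160:300,200:340]
cv2.imwrite("pics/z1.png",np.hstack([cv2.resize(a,(400,457)),cv2.resize(b,(400,400)) if 0 else cv2.resize(b,(400,457))]))
E
```

```text
{'time': 1.0833, 'position': array([0.5721, 0.2221, 0.2725]), 'joint_positions': array([-0.354 ,  0.2268, -0.0702,  1.4696,  0.014 ,  1.4459, -1.6461]), 'ft_force': array([ 0.0098,  0.672 , -0.3944]), 'grip_width': 0.9990596717091689}
[[ 0.9398  0.3418 -0.0009]
 [ 0.3418 -0.9398  0.0017]
 [-0.0003 -0.0019 -1.    ]]
0.225 (np.float64(322.28485059500383), np.float64(262.9310659529145))
0.141 (np.float64(322.12065578611447), np.float64(229.49274281976386))
```

View pics/z1.png

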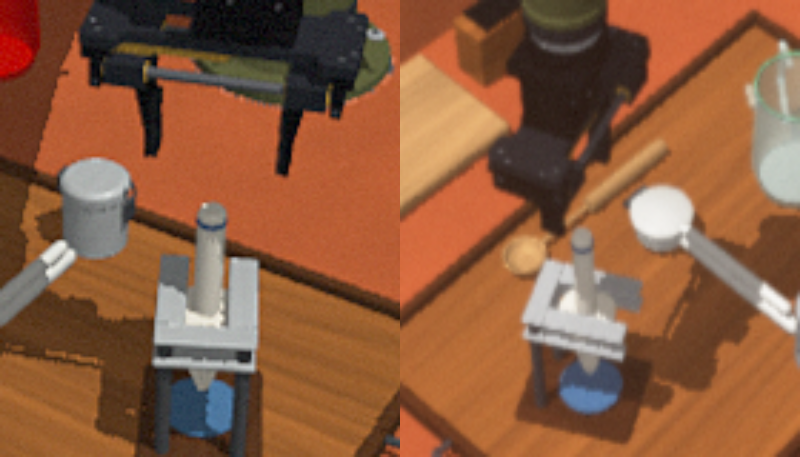

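View pics/wrist1.png

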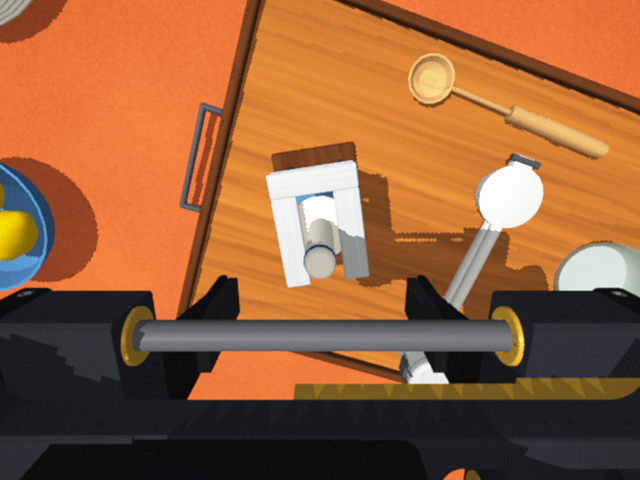

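```bash
python3 - <<'E'
from bench import *
s=get_state(); print(s["time"],s["position"])
E
```

```text
1.2333 [0.57394974 0.21789788 0.27246733]
```

Emit:
play_rows(
  series=[100,0,0,0.015,0,0,0,100,0,0,0.03,0,0,0,100,0,0,0.045,0,0,0,100,0,0,0.06,0,0,0,100,0,0,0.075,0,0,0,100,0,0,0.09,0,0,0,100,0,0,0.1,0,0,0,100,0,0,0.108,0,0,0,100,0,0,0.11,0,0,0,100,0,0,0.11,0,0,0],
  force=40,
)

```text
time: 2.07
position: [0.574, 0.2176, 0.1622]
tool_rot: [3.093, 0.546, -0.001]
ft_force: [0.5, -0.0, -0.8]
grip_width: 1.003
```

Emit:
play_rows(
  series=[60,0,0,0,0,0,0,40,0,0,0,0,0,0,15,0,0,0,0,0,0,10,0,0,0,0,0,0,10,0,0,0,0,0,0,10,0,0,0,0,0,0,10,0,0,0,0,0,0,10,0,0,0,0,0,0],
  force=40,
)

```text
time: 2.73
position: [0.574, 0.218, 0.1626]
tool_rot: [3.094, 0.546, 0.0]
ft_force: [0.6, 0.3, -0.4]
grip_width: 0.478
```

```bash
python3 - <<'E'
from bench import *; from h import *
np.set_printoptions(precision=4,suppress=True)
s=get_state(); print({k:s[k] for k in("time","position","joint_positions","ft_force","grip_width")}); print(Ro.from_rotvec(s["tool_rot"]).as_matrix())
for n in ["scene","side"]:
    d=get_image(n); cv2.imwrite(f"pics/{n}2.png",d["frame"][:,:,::-1])
a=cv2.imread("pics/scene2.png")[210:350,280:420]; b=cv2.imread("pics/side2.png")[160:300,200:340]
cv2.imwrite("pics/z2.png",np.hstack([cv2.resize(a,(400,400)),cv2.resize(b,(400,400))]))
E
```

```text
{'time': 2.7333, 'position': array([0.574 , 0.218 , 0.1626]), 'joint_positions': array([-0.3483,  0.2805, -0.0694,  1.6236,  0.0204,  1.2381, -1.6433]), 'ft_force': array([ 0.6422,  0.3497, -0.4499]), 'grip_width': 0.4782318977161044}
[[ 0.9397  0.3421  0.0001]
 [ 0.3421 -0.9397 -0.0001]
 [ 0.0001  0.0001 -1.    ]]
```

View pics/z2.png

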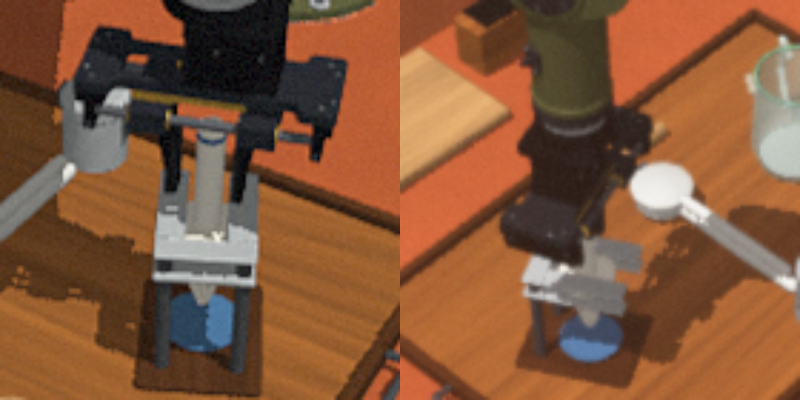

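Emit:
play_rows(
  series=[10,0,0,0,0,0,0,10,0,0,0,0,0,0,10,0,0,0,0,0,0,10,0,0,0,0,0,0,10,0,0,0,0,0,0,10,0,0,0,0,0,0,10,0,0,0,0,0,0],
  force=50,
)

```text
time: 3.42
position: [0.5739, 0.2177, 0.1623]
tool_rot: [3.094, 0.545, -0.001]
ft_force: [0.3, -0.0, -1.4]
grip_width: 0.241
```

Emit:
play_rows(
  series=[10,0,0,-0.002,0,0,0,10,0,0,-0.004,0,0,0,10,0,0,-0.004,0,0,0,10,-0.005,0.001,-0.004,0,0,0,10,-0.01,0.002,-0.004,0,0,0,10,-0.016,0.003,-0.004,0,0,0,10,-0.02,0.003,-0.004,0,0,0,10,-0.02,0.003,-0.004,0,0,0],
  force=50,
)

```text
time: 4.08
position: [0.5553, 0.2077, 0.1666]
tool_rot: [3.094, 0.545, -0.001]
ft_force: [0.2, 1.4, -1.4]
grip_width: 0.243
```

```bash
python3 - <<'E'
from bench import *; from h import *
np.set_printoptions(precision=4,suppress=True)
s=get_state(); print({k:s[k] for k in("time","position","ft_force","torque","grip_width")})
for n in ["scene","side"]:
    d=get_image(n); cv2.imwrite(f"pics/{n}3.png",d["frame"][:,:,::-1])
a=cv2.imread("pics/scene3.png")[240:340,300:400]; b=cv2.imread("pics/side3.png")[200:300,215:315]
cv2.imwrite("pics/z3.png",np.hstack([cv2.resize(a,(400,400)),cv2.resize(b,(400,400))]))
E
```

```text
{'time': 4.0833, 'position': array([0.5553, 0.2077, 0.1666]), 'ft_force': array([ 0.2418,  1.393 , -1.4266]), 'torque': array([0.0359, 0.1411, 0.0386]), 'grip_width': 0.24301988913622016}
```

View pics/z3.png

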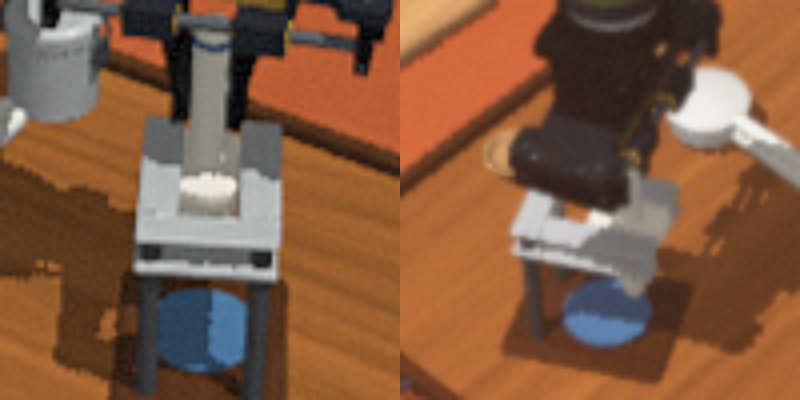

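```bash
python3 - <<'E'
from bench import *; from h import *
np.set_printoptions(precision=4,suppress=True)
S=get_image("scene");D=get_image("side")
print(onz(S,313,240,.084),onz(D,348,254,.084))
E
```

```text
[0.4205 0.0108 0.084 ] [0.4225 0.0165 0.084 ]
```

Emit:
play_rows(
  series=[10,-0.008,0.001,0,0,0,0,10,-0.017,0.0025,0,0,0,0,10,-0.026,0.004,0,0,0,0,10,-0.035,0.005,0,0,0,0,10,-0.044,0.0065,0,0,0,0,10,-0.053,0.008,0,0,0,0,10,-0.062,0.009,0,0,0,0,10,-0.07,0.01,0,0,0,0,10,-0.077,0.011,0,0,0,0,10,-0.077,0.011,0,0,0,0],
)

```text
time: 5.12
position: [0.4865, 0.1708, 0.1667]
tool_rot: [3.094, 0.545, -0.001]
ft_force: [-0.6, 0.4, -1.2]
grip_width: 0.244
```

```bash
python3 - <<'E'
from bench import *; from h import *
np.set_printoptions(precision=4,suppress=True)
s=get_state(); print({k:s[k] for k in("time","position","joint_positions","ft_force","torque","grip_width")})
for n in ["scene","side"]:
    d=get_image(n); cv2.imwrite(f"pics/{n}4.png",d["frame"][:,:,::-1])
a=cv2.imread("pics/scene4.png")[210:340,280:410]; b=cv2.imread("pics/side4.png")[180:310,215:345]
cv2.imwrite("pics/z4.png",np.hstack([cv2.resize(a,(400,400)),cv2.resize(b,(400,400))]))
E
```

```text
{'time': 5.1167, 'position': array([0.4865, 0.1708, 0.1667]), 'joint_positions': array([-0.3232,  0.0768, -0.0693,  1.8537,  0.006 ,  1.2118, -1.6165]), 'ft_force': array([-0.5841,  0.3611, -1.2094]), 'torque': array([0.0116, 0.0954, 0.0174]), 'grip_width': 0.24379331804732826}
```

View pics/z4.png

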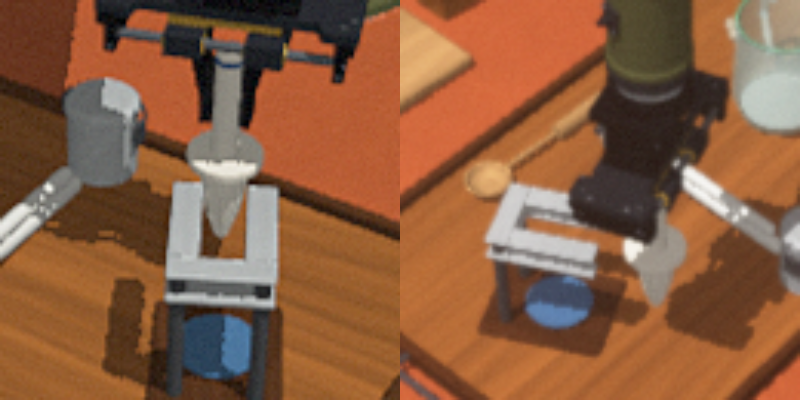

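Emit:
play_rows(
  series=[10,0,0,-0.015,0,0,0,10,0,0,-0.035,0,0,0,10,0,0,-0.055,0,0,0,10,0,0,-0.075,0,0,0,10,0,0,-0.095,0,0,0,10,0,0,-0.115,0,0,0,10,0,0,-0.135,0,0,0,10,0,0,-0.15,0,0,0,10,0,0,-0.16,0,0,0,10,0,0,-0.16,0,0,0],
)

```text
time: 6.05
position: [0.4889, 0.1723, 0.3289]
tool_rot: [-3.093, -0.546, -0.007]
ft_force: [0.7, -0.2, -1.1]
grip_width: 0.245
```

Emit:
play_rows(
  series=[10,0,0.01,0,0,0,0,10,0,0.03,0,0,0,0,10,0.001,0.055,0,0,0,0,10,0.001,0.085,0,0,0,0,10,0.002,0.115,0,0,0,0,10,0.002,0.145,0,0,0,0,10,0.002,0.175,0,0,0,0,10,0.003,0.205,0,0,0,0,10,0.003,0.23,0,0,0,0,10,0.003,0.245,0,0,0,0],
)

```text
time: 6.88
position: [0.574, -0.0627, 0.3244]
tool_rot: [3.093, 0.538, -0.005]
ft_force: [-0.0, 0.2, -1.0]
grip_width: 0.241
```

```bash
python3 - <<'E'
from bench import *; from h import *
np.set_printoptions(precision=4,suppress=True)
for n in ["scene","side"]:
    d=get_image(n); cv2.imwrite(f"pics/{n}5.png",d["frame"][:,:,::-1])
s=get_state(); print({k:s[k] for k in("time","position","joint_positions","ft_force","torque","grip_width")})
a=cv2.imread("pics/scene5.png")[140:340,150:350]; b=cv2.imread("pics/side5.png")[100:300,215:415]
cv2.imwrite("pics/z5.png",np.hstack([cv2.resize(a,(400,400)),cv2.resize(b,(400,400))]))
E
```

```text
{'time': 6.9833, 'position': array([ 0.5739, -0.0627,  0.3243]), 'joint_positions': array([-0.0799,  0.1368,  0.1595,  1.4751, -0.0189,  1.5345, -1.1498]), 'ft_force': array([ 0.6587, -0.8567, -0.8851]), 'torque': array([0.0178, 0.1024, 0.0377]), 'grip_width': 0.24037389272035098}
```

View pics/z5.png

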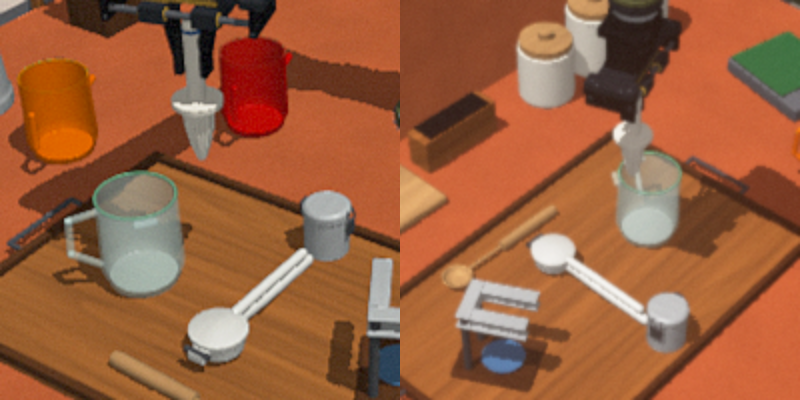

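Emit:
play_rows(
  series=[10,0,0,0,-3,0,0,10,0,0,0,-8,0,0,10,0,0,0,-13,0,0,10,0,0,0,-18,0,0,10,0,0,0,-23,0,0,10,0,0,0,-28,0,0,10,0,0,0,-33,0,0,10,0,0,0,-38,0,0,10,0,0,0,-43,0,0,10,0,0,0,-45,0,0],
)

```text
time: 7.82
position: [0.573, -0.054, 0.3235]
tool_rot: [2.323, 0.419, 0.169]
ft_force: [0.4, -0.2, -3.1]
grip_width: 0.242
```

```bash
python3 - <<'E'
from bench import *; from h import *
np.set_printoptions(precision=4,suppress=True)
D={}
for n in ["scene","side"]:
    d=D[n]=get_image(n); cv2.imwrite(f"pics/{n}6.png",d["frame"][:,:,::-1])
s=get_state(); print({k:s[k] for k in("time","position","joint_positions","ft_force","torque","grip_width")})
R=Ro.from_rotvec(s["tool_rot"]).as_matrix(); print(R); N=s["position"]+.116*R[:,2]; print("nose est",N,[proj(D[k],N) for k in D])
for n,(x0,y0,x1,y1) in [("scene",(190,220,250,258)),("side",(315,170,365,200))]:
    d=D[n];h=cv2.cvtColor(d["frame"],cv2.COLOR_RGB2HSV)[y0:y1,x0:x1]
    ys,xs=np.nonzero((h[...,0]>55)&(h[...,0]<95)&(h[...,1]>50))
    P=np.array([onz(d,x+x0,y+y0,.14)[:2] for x,y in zip(xs,ys)])
    for _ in range(5):
        M=np.c_[2*P,np.ones(len(P))]
        c=np.linalg.lstsq(M,(P**2).sum(1),rcond=None)[0]; r=np.sqrt(c[2]+c[:2]@c[:2])
        P=P[abs(np.linalg.norm(P-c[:2],axis=1)-r)<.006]
    print(n,len(P),c[:2],r)
a=cv2.imread("pics/scene6.png")[130:300,150:320]; b=cv2.imread("pics/side6.png")[90:260,255:425]
cv2.imwrite("pics/z6.png",np.hstack([cv2.resize(a,(400,400)),cv2.resize(b,(400,400))]))
E
```

```text
{'time': 7.9167, 'position': array([ 0.5731, -0.0547,  0.3235]), 'joint_positions': array([-0.3753,  0.0518, -0.0512,  1.78  ,  0.7922,  1.4408, -1.8031]), 'ft_force': array([-0.2166, -0.3668, -1.5087]), 'torque': array([1.0861, 0.4648, 0.012 ]), 'grip_width': 0.2428178545897785}
[[ 0.9378  0.2492  0.2417]
 [ 0.3471 -0.6628 -0.6635]
 [-0.0052  0.7061 -0.7081]]
nose est [ 0.6011 -0.1317  0.2413] [(np.float64(219.99821150540532), np.float64(202.76154982867573)), (np.float64(338.09920987810864), np.float64(165.20188659927135))]
scene 127 [ 0.6084 -0.1474] 0.04956872163551467
side 12 [ 0.6062 -0.1466] 0.05309509995513331
```

View pics/z6.png

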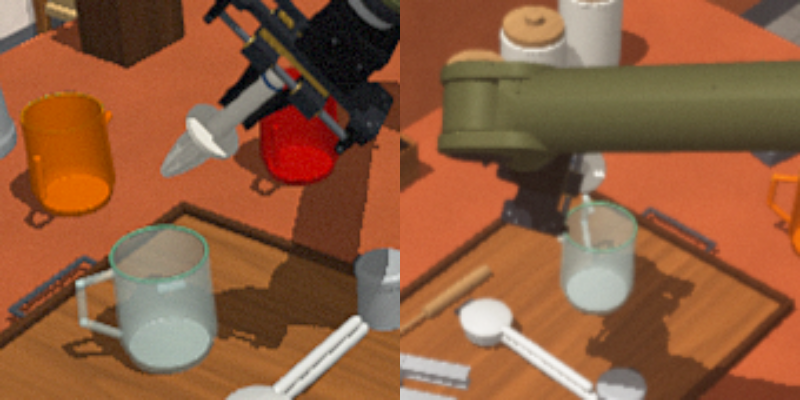

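Emit:
play_rows(
  series=[10,0,-0.003,0.005,0,0,0,10,0,-0.009,0.014,0,0,0,10,0,-0.015,0.024,0,0,0,10,0,-0.021,0.034,0,0,0,10,0.001,-0.027,0.044,0,0,0,10,0.001,-0.032,0.053,0,0,0,10,0.001,-0.035,0.058,0,0,0,10,0.001,-0.035,0.058,0,0,0,10,0.001,-0.035,0.058,0,0,0,10,0.001,-0.035,0.058,0,0,0],
)

```text
time: 8.75
position: [0.5812, -0.0723, 0.2614]
tool_rot: [2.327, 0.41, 0.171]
ft_force: [0.4, 1.1, -1.0]
grip_width: 0.242
```

```bash
python3 - <<'E'
from bench import *; from h import *
np.set_printoptions(precision=4,suppress=True)
D={}
for n in ["scene","side"]:
    d=D[n]=get_image(n); cv2.imwrite(f"pics/{n}7.png",d["frame"][:,:,::-1])
s=get_state(); print({k:s[k] for k in("time","position","qd","ft_force","torque","grip_width")})
R=Ro.from_rotvec(s["tool_rot"]).as_matrix(); print(R[:,2]); N=s["position"]+.116*R[:,2]; print("nose est",N,[proj(D[k],N) for k in D])
a=cv2.imread("pics/scene7.png")[130:300,150:320]; b=cv2.imread("pics/side7.png")[90:260,255:425]
cv2.imwrite("pics/z7.png",np.hstack([cv2.resize(a,(400,400)),cv2.resize(b,(400,400))]))
E
```

```text
{'time': 8.85, 'position': array([ 0.5812, -0.0721,  0.2616]), 'qd': array([-0.0019,  0.0006,  0.0005,  0.0002, -0.0014, -0.0001,  0.0007]), 'ft_force': array([ 0.3991,  1.2951, -1.7962]), 'torque': array([ 1.1177,  0.5141, -0.0386]), 'grip_width': 0.2455622833147426}
[ 0.2432 -0.6641 -0.707 ]
nose est [ 0.6094 -0.1491  0.1796] [(np.float64(214.74993008638742), np.float64(223.8572592309527)), (np.float64(339.00594756863796), np.float64(176.4837398118007))]
```

View pics/z7.png

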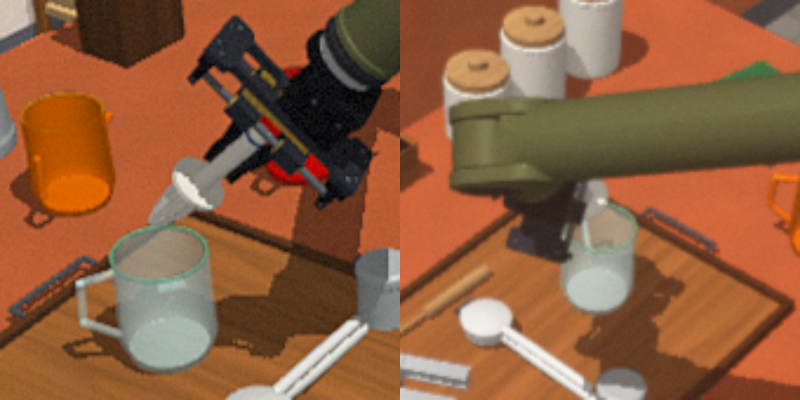

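View pics/scene7.png

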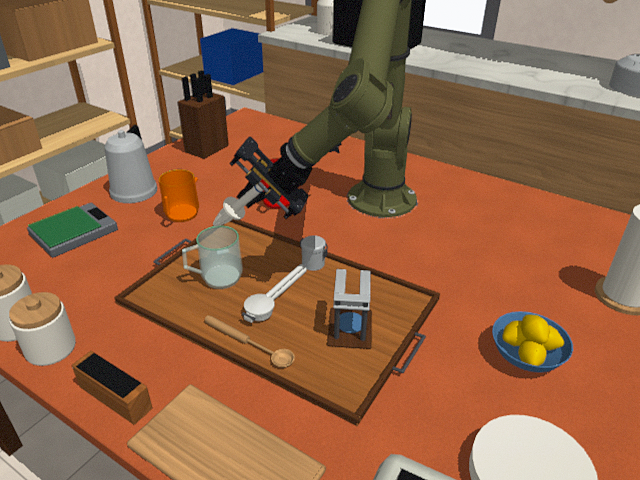

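```bash
python3 - <<'E'
from bench import *
print(close_job()); s=get_state(); print(s["time"],s["position"],s["grip_width"])
E
```

```text
the job is handed in; nothing more can be done
None
the job is handed in; nothing more can be done
```

I gripped the reamer by its handle, drew it upright out of the fork's open side with the collar lifted to mid-gap, and carried it to the glass pitcher. There I tipped it 45° nose down and handed the job in at about 8.9 s, still holding it.

- **Final pose:** the last check put the nose at about (0.609, -0.149, 0.180). That is about 3 mm from the measured centre of the pitcher's mouth and 4 cm above its rim.
- **Steadiness:** the arm was still, and the force reading was about the reamer's weight plus sensor noise. The opening read about 0.245 of the stroke, which is about 21 mm and fits the 22 mm handle.
- **Agreement of views:** in the scene view the nose was within 1–2 pixels of where the arm's pose puts it. The arm hid it in the side view, so that check rests on one camera.
- **Other objects:** the pitcher, squeezer, spoon, canister and bowl looked unmoved in the last picture. I remeasured only the pitcher's rim, just before the last lowering; it agreed with the first readings to 2–3 mm, within calibration error.

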